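# Unlock the folding stay and shut the pantry chest

### The job

The lid of the small wooden pantry chest is propped open by a folding stay that is locked straight. Lift the stay's red knee grip up past centre so that the stay unlocks, then lower the lid gently, without slamming it, until it is fully shut. Do not shift the mug or the tin, and take the hand off everything at the end.

Things in the scene. Friction and masses are not known exactly. Their poses are not given: they have to be found in the camera images.
- chest: Fixed wooden chest, 225 mm deep (its x), 240 mm wide (its y), 110 mm high to the rim, walls 10 mm; the garlic and lemon lie inside. Origin: centre of its underside. Its x axis points from its front wall to its hinged rear wall, y to its left, z up; it may stand turned about z. Two low dividers inside (24 mm either side of the middle, up to 64 mm above the worktop) leave a channel in which the stay moves.
- lid (a joint): Lid angle in rad: 0 as found (standing open 60 degrees above shut, leaning forward over the chest's inside, its front lip about 325 mm above the worktop), grows as it closes, 1.047 = fully shut (hard stop). The hinge is stiff: once the stay is unlocked the lid stays where it is left, and it needs about 2 to 10 N downward near its front edge to be lowered. While the stay is locked the lid cannot be lowered.
- lid_hinge (a point): Middle of the lid's hinge line, which runs along the chest's y at the top of the rear wall, 110 mm above the worktop. The lid is a 14 mm thick board, 225 mm from hinge to front edge plus an 18 mm long finger lip, 240 mm wide; its underside passes through the hinge line.
- lid_press (a point): Point on the lid's top (outer) face, in the middle of its width, 195 mm from the hinge and 30 mm behind the front edge: a good place to press the lid down. It turns with the lid.
- stay (a joint): Angle in rad of the stay's lower arm about its pivot: 0 = locked on its stop (as found), grows as the knee is lifted up and toward the chest's front. The two arms are in line (centre) at about 0.2; above 0.4 the lid has begun to close; about 2.2 when the lid is shut. The arm stays where it is left once past centre.
- knee_grip (a point): Centre of the red knee grip: a plastic barrel 20 mm in diameter, 30 mm long along the chest's y, round the knee pin of the stay, in the middle of the chest's width. As found it stands about 119 mm above the worktop, under the open lid, so a tool that points straight down meets the lid; come in tilted 30 to 45 degrees, from the front and above. It can be pinched on its two end faces (30 mm apart; nothing else within 80 mm on either side at that height).
- stay_pivot (a point): Lower pivot of the stay, 55 mm from the knee grip, on a steel bracket inside the chest, 80 mm above the worktop. The knee grip swings about it in the chest's x-z plane; as found the arm points 45 degrees up toward the rear, and it swings up and forward.
- mug_blue: Pale mug, 106 mm high, 84 mm in diameter with a handle, standing loose to the right of the chest. Origin: its underside. Leave it alone.
- tomato_tin: Red tin, 75 mm in diameter, 58 mm high, standing loose to the left of the chest. Origin: centre of its underside. Leave it alone.

How it is judged:
By the outcome, as a careful person would: the job done as asked, in the order asked, and still so for the second after the job is handed in, with the robot touching nothing.
It also fails if it takes over 54 s, if anything falls off the work surface, if the arm or the gripper's body presses on something with over 40 N, if the wrist force passes 120 N, or if a joint passes its speed limit or range.

### The arm

A 6-joint arm with a two-finger parallel gripper is mounted at the origin on a cart in front of the work surface, level with it; the furniture and walls round the work are solid. World frame = base frame: x ahead of the robot, y to its left, z up, the work surface at z = 0. Lengths are in m, angles in rad, forces in N, time in s.
With the tool pointing down it reaches from about 0.35 to 0.775 m from the base axis. Payload 7.3 kg.
Tool frame: the origin (TCP) lies at the very end of the fingers, on their centre line; the grasp point (between the pads) lies 19 mm behind it; z points along the fingers, y is the line along which they close (so a half turn about z gives the same grasp; the last joint's range is limited). The gripper opens to 92 mm and grips with 3 to 60 N. Pads are 19 mm wide; open, the fingers measure 130 mm over their backs; the gripper's body (75 mm by 190 mm) begins 47 mm behind the grasp point.
Start: joints at [-1.436, 0.342, 1.524, -0, 1.275, -0.146], TCP at [0.146, -0.504, 0.205] pointing down, gripper open.
Joint ranges: [-2.53, 2.53], [-0.77, 2.02], [0.04, 2.7], [-1, 4.14], [0.28, 2.66], [-3.11, 3.11]. Speed limits (rad/s): [2.57, 2.57, 3.14, 3.14, 3.14, 3.14].

### API

Orientations are given as [roll, pitch, yaw] about the fixed x, y, z axes, in that order (R = Rz(yaw) Ry(pitch) Rx(roll)).
In Python, from cell import robot, read_camera, get_calibration gives the robot as it stands. The module is installed in compiled form; this text tells all that it offers.
- The arm moves only by the tool send_rows, never from a script. Its argument "plan" is a list of rows, each a list of 2 entries, a list of its own where there are three numbers: the shift along the tool's x, y, z as a fraction of full scale, then the turn, a rotation vector about the tool's x, y, z as a fraction of full scale. A call has exactly 10 rows; each row shifts and turns the commanded pose from where the row before left it, along the tool's axes as they then stand; what a row does not reach is not made up. Full scale, the value 1, is 0.025 m for a shift and 90 degrees for a turn. A row lasts 1/8 s, in which the tool goes at most 62.5 mm and 10.7 degrees, less where a joint would pass 70% of its speed; a pose out of reach is approached as far as the arm can. A call with a number of a shift or a turn outside -1 to 1 is refused whole. A call with a gripper value outside its range is refused whole. "gripper" is the opening, from -1 (shut) to 1 (fully open), so that 0 is half open, set as the call begins (left out, the last holds). The fingers move at their own pace and stop on an object; "force" is the grip in N (left out, the last holds). Time passes only in rows, so rows that do not move let the fingers close, or fill a call up. It gives the time, the measured TCP pose, the force, the opening and the grip force at its end, in the units of the state.
- robot.observe(): the state, without advancing time (a new reading comes with each control period).
- read_camera(name): name is "scene" or "top" or "wrist"; returns (picture, depth): 420x560x3 uint8, blue, green, red; 420x560 float32, m along the optical axis (not along the pixel's ray), 0 where there is no reading.
- get_calibration(name): a dict with "intrinsics" (3x3 intrinsics, pixels), "rvec" (rotation vector, rad) and "tvec" (3), from world to camera coordinates, as OpenCV has them. Camera axes: x right, y down, z forward; pixel columns grow to the right and rows downward; lengths in m; the calibration is good to about 2 mm. A picture is of the moment at which its call begins: read the wrist's pose just before it. get_calibration takes no time and is no camera call; for the wrist camera it gives the pose at the moment of the call.
- robot.hand_in(): hands the job in; it is judged then, once.
The state is a dict: "time": time; "qpos": joint angles; "qvel": joint speeds; "joint_efforts": joint torques, N m; "tool_pos": TCP position; "tool_rot": TCP orientation; "contact_force": force on the tool from outside, world axes, zero at the start; "torque": the same for the moment, N m; "opening": finger opening in m; "grip_force": force on a finger pad.
Only numpy, scipy, OpenCV 4.12 (cv2) and the standard library are available. Lean on these libraries where they do the work, as an engineer would, in place of code of your own. Each camera call takes 0.05 s, during which the arm holds its last target. There are 200 camera calls.

## Working session

There is one attempt and no reset: what is moved stays moved. The work goes in short steps, Python scripts to look and compute and a tool call to move; the robot and the scene stay as the last step left them, time stands still between calls to the robot, and variables do not carry over. Pictures are saved under pics/ and viewed, at most 10 in all, crops included, and the job is handed in when it is done.

Besides the shell and the picture viewer there is one more tool, called after "Request:" in YAML: its name, and indented under it one key for each argument. send_rows: Moves the arm, as the interface text tells. Shift numbers are shares of 0.025 m and turn numbers shares of 90 degrees, none past 1 either way. Its arguments: {"type":"object","properties":{"plan":{"type":"array"},"gripper":{"type":"number"},"force":{"type":"number"}},"required":["plan"]}

```bash
mkdir -p pics
cat > h.py <<'E'
import numpy as np, cv2
from scipy.spatial.transform import Rotation as R
from cell import robot, read_camera, get_calibration
def cam(n):
    c=get_calibration(n); im,d=read_camera(n)
    return im,d,np.array(c["intrinsics"]),cv2.Rodrigues(np.array(c["rvec"]))[0],np.array(c["tvec"]).ravel()
def pts(d,K,Rm,t):
    v,u=np.mgrid[:d.shape[0],:d.shape[1]]
    p=np.stack([(u-K[0,2])/K[0,0]*d,(v-K[1,2])/K[1,1]*d,d],-1)
    return (p-t)@Rm
E
python3 - <<'E'
from h import *
print(robot.observe())
for n in("scene","top"):
    im,d,K,Rm,t=cam(n); cv2.imwrite(f"pics/{n}0.png",im); P=pts(d,K,Rm,t); np.save(f"{n}.npy",P)
    print(n,-Rm.T@t)
    hsv=cv2.cvtColor(im,cv2.COLOR_BGR2HSV)
    m=(((hsv[...,0]<6)|(hsv[...,0]>174))&(hsv[...,1]>150)&(hsv[...,2]>70)).astype('uint8')
    k,l,s,c=cv2.connectedComponentsWithStats(m)
    for i in range(1,k):
        if s[i,4]>25: print(s[i],c[i].round(1),np.median(P[(l==i)&(d>0)],0).round(4))
E
```

```text
{'time': 0.0, 'qpos': array([-1.43603264e+00,  3.42723949e-01,  1.52500455e+00,  1.47718888e-07,
        1.27539212e+00, -1.45974491e-01]), 'qvel': array([-0.00031471,  0.0007781 ,  0.00045471, -0.00027876,  0.0005018 ,
       -0.00184195]), 'joint_efforts': array([ 2.42925933e-03, -4.31231582e+01, -2.44226217e+01,  7.18547311e-02,
        5.57890011e-02, -1.50780929e-04]), 'tool_pos': array([ 0.1454346 , -0.50400307,  0.2038487 ]), 'tool_rot': array([-3.14008097e+00, -2.22391049e-04,  2.80737967e-01]), 'contact_force': array([-0.45547276,  0.62517528, -0.28325439]), 'torque': array([-0.00528557, -0.01708768,  0.02323071]), 'grip_force': 0.0, 'opening': 0.09166328456291653}
scene [ 0.44230636 -0.85319468  1.51699103]
[271 196   6   8  33] [273.1 199.9] [0.6191 0.0536 0.1278]
top [ 0.52534501 -0.02057118  1.37790808]
```

View pics/scene0.png

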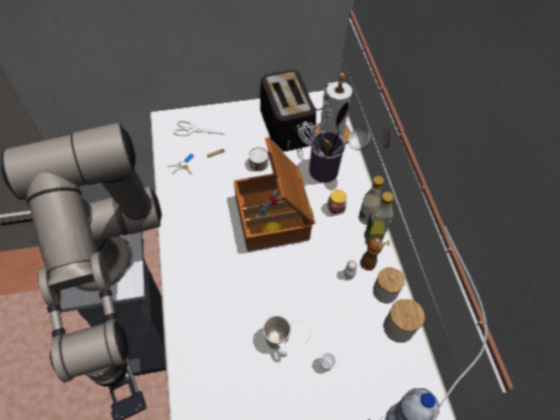

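View pics/top0.png

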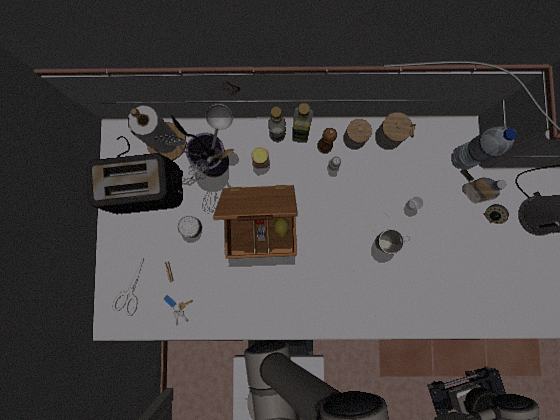

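The scene view shows the chest at about (272,210) with the red grip at (273,200), the mug at (277,333) and the tin at (258,157). The top view shows the chest at (260,222), nearly square to the robot. Next I'll measure the chest pose from the rim and the lid plane.

Run:
```python
from h import *
P=np.load("top.npy"); 
sub=P[180:262,205:312].reshape(-1,3)
rim=sub[(abs(sub[:,2]-.11)<.006)]
r=cv2.minAreaRect((rim[:,:2]*1000).astype('float32')); print("rim",len(rim),r, cv2.boxPoints(r).round(0).tolist())
Q=np.concatenate([sub,np.load("scene.npy")[130:260,225:320].reshape(-1,3)])
for S in (sub,np.load("scene.npy")[140:225,265:315].reshape(-1,3)):
    hi=S[(S[:,2]>.15)&(S[:,2]<.34)&(abs(S[:,1]-.05)<.15)]
    c=np.median(hi,0)
    for _ in range(6):
        n=np.linalg.svd(hi-c,full_matrices=False)[2][2]; dd=abs((hi-c)@n); hi=hi[dd<max(.005,np.percentile(dd,90))]; c=hi.mean(0)
    print("lid",len(hi),c,n,hi.min(0),hi.max(0))
    r=cv2.minAreaRect((hi[:,:2]*1000).astype('float32'));print(r)
for nm,(u,v) in dict(mug=(390,241),tin=(190,228)).items():
    s=P[v-18:v+18,u-22:u+22].reshape(-1,3); s=s[(s[:,2]>.04)&(s[:,2]<.13)]; print(nm,s.min(0),s.max(0))
```

```text
rim 440 ((563.4725952148438, 58.182212829589844), (128.0873565673828, 240.3274688720703), 2.20147967338562) [[495.0, 176.0], [504.0, -64.0], [632.0, -59.0], [623.0, 181.0]]
lid 2133 [0.66107663 0.06128575 0.2470122 ] [-0.86176927 -0.03191535 -0.5062955 ] [ 0.60843828 -0.05950001  0.15007885] [0.72003389 0.18196303 0.3306204 ]
((663.5178833007812, 60.972572326660156), (109.75878143310547, 238.6332550048828), 1.9176419973373413)
lid 1340 [0.66750871 0.04889006 0.24520926] [0.86133315 0.02743149 0.50729943] [ 0.61163317 -0.0634768   0.15006827] [0.72559931 0.18093538 0.33219332]
((668.3069458007812, 58.637290954589844), (111.04093933105469, 241.86387634277344), 2.1606357097625732)
mug [ 0.50953396 -0.44725953  0.0400484 ] [ 0.58946475 -0.33691755  0.1126506 ]
tin [0.56855439 0.27543615 0.04054116] [0.64201732 0.35079267 0.06455342]
```

Request:
send_rows:
  plan:
    - [[0.97,-0.88,-0.2],[0,0,0]]
    - [[0.97,-0.88,-0.2],[0,0,0]]
    - [[0.97,-0.88,-0.2],[0,0,0]]
    - [[0.97,-0.88,-0.2],[0,0,0]]
    - [[0.97,-0.88,-0.2],[0,0,0]]
    - [[0.97,-0.88,-0.2],[0,0,0]]
    - [[0.97,-0.88,-0.2],[0,0,0]]
    - [[0.97,-0.88,-0.2],[0,0,0]]
    - [[0.97,-0.88,-0.2],[0,0,0]]
    - [[0.97,-0.88,-0.2],[0,0,0]]
  gripper: 1

```text
time: 1.35
tool_pos: [0.3178, -0.2247, 0.2545]
tool_rot: [-3.141, 0.0, 0.281]
contact_force: [0.7, -0.2, 0.1]
opening: 0.0918
grip_force: 0.0
```

```bash
cat >> h.py <<'E'
def rows(pos,rpy_deg,n=10):
    "constant row (shares) that brings the tool to pos, rpy in n rows"
    o=robot.observe(); A=R.from_euler('xyz',o["tool_rot"]); B=R.from_euler('xyz',rpy_deg,degrees=True)
    w=(A.inv()*B).as_rotvec()/n
    M=sum(R.from_rotvec(w*k).as_matrix() for k in range(n))
    s=np.linalg.solve(M,A.inv().apply(np.array(pos)-o["tool_pos"]))
    print("t",round(o["time"],2),"at",o["tool_pos"].round(4),np.degrees(o["tool_rot"]).round(1),"F",o["contact_force"].round(1),"op",round(o["opening"],4))
    print("shift",(s/.025).round(3),"turn",(w/(np.pi/2)).round(4))
E
python3 - <<'E'
from h import *
rows([.49,.055,.275],[180,-40,2.1])
E
```

```text
t 1.35 at [ 0.3178 -0.2247  0.2545] [-180.     0.    16.1] F [ 0.7 -0.2  0.1] op 0.0918
shift [ 0.875 -0.985  0.181] turn [-0.0054  0.0442  0.0149]
```

Request:
send_rows:
  plan:
    - [[0.875,-0.985,0.18],[-0.005,0.044,0.015]]
    - [[0.875,-0.985,0.18],[-0.005,0.044,0.015]]
    - [[0.875,-0.985,0.18],[-0.005,0.044,0.015]]
    - [[0.875,-0.985,0.18],[-0.005,0.044,0.015]]
    - [[0.875,-0.985,0.18],[-0.005,0.044,0.015]]
    - [[0.875,-0.985,0.18],[-0.005,0.044,0.015]]
    - [[0.875,-0.985,0.18],[-0.005,0.044,0.015]]
    - [[0.875,-0.985,0.18],[-0.005,0.044,0.015]]
    - [[0.875,-0.985,0.18],[-0.005,0.044,0.015]]
    - [[0.875,-0.985,0.18],[-0.005,0.044,0.015]]

```text
time: 2.6
tool_pos: [0.4897, 0.0547, 0.2757]
tool_rot: [-3.132, -0.696, 0.031]
contact_force: [0.2, -0.4, 0.8]
opening: 0.0922
grip_force: 0.0
```

Run:
```python
from h import *
rows([.49,.055,.275],[180,-40,2.1])
im,d,K,Rm,t=cam("wrist"); cv2.imwrite("pics/w1.png",im); P=pts(d,K,Rm,t)
hsv=cv2.cvtColor(im,cv2.COLOR_BGR2HSV)
m=(((hsv[...,0]<6)|(hsv[...,0]>174))&(hsv[...,1]>150)&(hsv[...,2]>70)).astype('uint8')
k,l,s,c=cv2.connectedComponentsWithStats(m)
for i in range(1,k):
    if s[i,4]>60:
        q=P[(l==i)&(d>0)]; print(s[i],c[i].round(1)); 
        if len(q): print(np.median(q,0).round(4),np.percentile(q,3,0).round(4),np.percentile(q,97,0).round(4))
rows([.57,.058,.179],[180,-40,2.1])
```

```text
t 2.6 at [0.4897 0.0547 0.2757] [-179.5  -39.9    1.8] F [ 0.2 -0.4  0.8] op 0.0922
shift [-0.001 -0.001  0.003] turn [-0.0004  0.0002 -0.0003]
[271 182  25  16 354] [283.4 189.6]
[0.6144 0.0589 0.1279] [0.6098 0.0465 0.1191] [0.6241 0.0729 0.1305]
t 2.65 at [0.4904 0.0567 0.2762] [-179.3  -40.1    1.7] F [-1.  -1.   0.9] op 0.0919
shift [-0.006  0.008  0.502] turn [-0.0004 -0.0001 -0.0003]
```

View pics/w1.png

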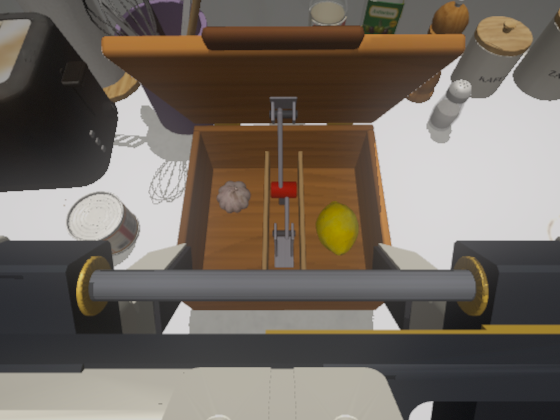

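The wrist view shows the stay in line, the red grip at (283,190) and nothing beside it. That puts the grip's centre near (0.619, 0.060, 0.119).

Run:
```python
from h import *
rows([.631,.0603,.1045],[180,-40,2.1])
```

```text
t 2.65 at [0.4904 0.0567 0.2762] [-179.3  -40.1    1.7] F [-1.  -1.   0.9] op 0.0919
shift [-0.011  0.01   0.888] turn [-0.0004 -0.0001 -0.0003]
```

Request:
send_rows:
  plan:
    - [[-0.01,0.01,1.0],[0,0,0]]
    - [[-0.01,0.01,1.0],[0,0,0]]
    - [[-0.01,0.01,1.0],[0,0,0]]
    - [[-0.01,0.01,1.0],[0,0,0]]
    - [[-0.01,0.01,1.0],[0,0,0]]
    - [[-0.01,0.01,1.0],[0,0,0]]
    - [[-0.01,0.01,1.0],[0,0,0]]
    - [[-0.01,0.01,1.0],[0,0,0]]
    - [[-0.01,0.01,0.6],[0,0,0]]
    - [[-0.01,0.01,0.25],[0,0,0]]

```text
time: 3.9
tool_pos: [0.6323, 0.0481, 0.1443]
tool_rot: [-3.103, -0.624, 0.034]
contact_force: [-0.1, -1.2, 0.7]
opening: 0.0919
grip_force: 0.0
```

Request:
send_rows:
  plan:
    - [[0,0,0],[0,0,0]]
    - [[0,0,0],[0,0,0]]
    - [[0,0,0],[0,0,0]]
    - [[0,0,0],[0,0,0]]
    - [[0,0,0],[0,0,0]]
    - [[0,0,0],[0,0,0]]
    - [[0,0,0],[0,0,0]]
    - [[0,0,0],[0,0,0]]
    - [[0,0,0],[0,0,0]]
    - [[0,0,0],[0,0,0]]
  gripper: -1
  force: 30

```text
time: 5.15
tool_pos: [0.6323, 0.0481, 0.145]
tool_rot: [-3.103, -0.626, 0.034]
contact_force: [0.5, -0.1, -0.1]
opening: 0.0011
grip_force: 0.0
```

Run:
```python
from h import *
rows([.631,.0603,.1045],[180,-40,2.1])
o=robot.observe();A=R.from_euler('xyz',o["tool_rot"])
g=o["tool_pos"]-.019*A.as_matrix()[:,2]; print("grasp point",g, o["grip_force"])
# arc from stay 0 to .65 in 5 steps of 2 rows, fixed orientation
f=lambda a:.055*np.array([np.cos(a),.037*np.cos(a),np.sin(a)])
a=np.pi/4+np.linspace(0,.65,6)
for i in range(5): print((A.inv().apply(f(a[i+1])-f(a[i]))/.025/2).round(3))
im,d,K,Rm,t=cam("wrist"); cv2.imwrite("pics/w2.png",im)
```

```text
t 5.15 at [0.6323 0.0481 0.145 ] [-177.8  -35.8    2. ] F [ 0.5 -0.1 -0.1] op 0.0011
shift [-0.102 -0.046  0.127] turn [-0.0023  0.0046 -0.0002]
grasp point [0.62125319 0.04701984 0.16043147] 0.0
[-0.032 -0.005 -0.139]
[-0.05  -0.005 -0.134]
[-0.067 -0.005 -0.126]
[-0.082 -0.004 -0.117]
[-0.097 -0.004 -0.105]
```

View pics/w2.png

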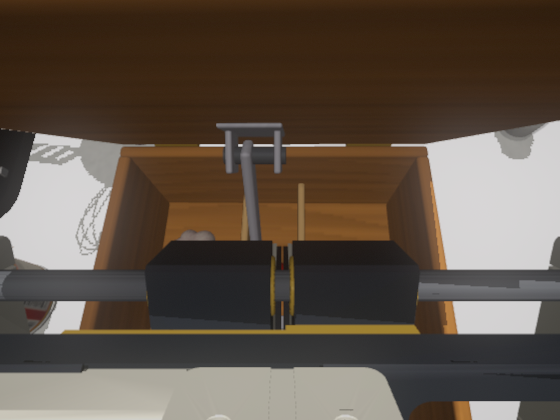

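The picture shows the fingers shut above the grip, holding nothing, because the arm stopped short. I'll check the joints for a limit.

Run:
```python
from h import *
print(robot.observe()["qpos"].round(3))
```

```text
[-0.112  0.337  1.933  0.456  0.283  1.011]
```

Run:
```python
from h import *
rows([.5885,.060,.1715],[180,-30,2.1])
```

```text
t 5.2 at [0.6323 0.0481 0.145 ] [-177.8  -35.8    2. ] F [ 0.1  0.1 -0.3] op 0.0006
shift [-0.087 -0.058 -0.183] turn [-0.0024 -0.0065 -0.    ]
```

Request:
send_rows:
  plan:
    - [[-0.09,-0.06,-0.18],[-0.0024,-0.0065,0]]
    - [[-0.09,-0.06,-0.18],[-0.0024,-0.0065,0]]
    - [[-0.09,-0.06,-0.18],[-0.0024,-0.0065,0]]
    - [[-0.09,-0.06,-0.18],[-0.0024,-0.0065,0]]
    - [[-0.09,-0.06,-0.18],[-0.0024,-0.0065,0]]
    - [[-0.09,-0.06,-0.18],[-0.0024,-0.0065,0]]
    - [[-0.09,-0.06,-0.18],[-0.0024,-0.0065,0]]
    - [[-0.09,-0.06,-0.18],[-0.0024,-0.0065,0]]
    - [[-0.09,-0.06,-0.18],[-0.0024,-0.0065,0]]
    - [[-0.09,-0.06,-0.18],[-0.0024,-0.0065,0]]
  gripper: 1

```text
time: 6.45
tool_pos: [0.5879, 0.0607, 0.1708]
tool_rot: [3.141, -0.523, 0.037]
contact_force: [0.8, -0.0, 0.8]
opening: 0.0912
grip_force: 0.0
```

Run:
```python
from h import *
rows([.6285,.0600,.1025],[180,-30,2.1]);print(robot.observe()["qpos"].round(3))
```

```text
t 6.45 at [0.5879 0.0607 0.1708] [180.  -30.    2.1] F [ 0.8 -0.   0.8] op 0.0912
shift [0.004 0.009 0.318] turn [ 0.0001  0.     -0.    ]
[-0.052  0.247  1.908  0.096  0.467  1.408]
```

Request:
send_rows:
  plan:
    - [[0,0.01,0.45],[0,0,0]]
    - [[0,0.01,0.45],[0,0,0]]
    - [[0,0.01,0.45],[0,0,0]]
    - [[0,0.01,0.4],[0,0,0]]
    - [[0,0.01,0.4],[0,0,0]]
    - [[0,0.01,0.35],[0,0,0]]
    - [[0,0.01,0.3],[0,0,0]]
    - [[0,0.01,0.2],[0,0,0]]
    - [[0,0.01,0.15],[0,0,0]]
    - [[0,0.0,0],[0,0,0]]

```text
time: 7.7
tool_pos: [0.6277, 0.0598, 0.1023]
tool_rot: [3.141, -0.523, 0.037]
contact_force: [-0.2, -0.8, -0.2]
opening: 0.0916
grip_force: 0.0
```

Run:
```python
from h import *
rows([.6285,.0600,.1025],[180,-30,2.1]);print(robot.observe()["qpos"].round(3))
```

```text
t 7.7 at [0.6277 0.0598 0.1023] [180.  -30.    2.1] F [-0.2 -0.8 -0.2] op 0.0916
shift [ 0.003 -0.001  0.001] turn [ 0.  0. -0.]
[-0.05   0.415  1.891  0.137  0.316  1.366]
```

Request:
send_rows:
  plan:
    - [[0,0,0],[0,0,0]]
    - [[0,0,0],[0,0,0]]
    - [[0,0,0],[0,0,0]]
    - [[0,0,0],[0,0,0]]
    - [[0,0,0],[0,0,0]]
    - [[0,0,0],[0,0,0]]
    - [[0,0,0],[0,0,0]]
    - [[0,0,0],[0,0,0]]
    - [[0,0,0],[0,0,0]]
    - [[0,0,0],[0,0,0]]
  gripper: -1
  force: 30

```text
time: 8.95
tool_pos: [0.6277, 0.0593, 0.1024]
tool_rot: [3.141, -0.524, 0.036]
contact_force: [-1.1, -5.4, 0.4]
opening: 0.0295
grip_force: 30.0
```

Run:
```python
from h import *
o=robot.observe();A=R.from_euler('xyz',o["tool_rot"]);print(o["opening"],o["grip_force"],o["contact_force"].round(1))
f=lambda a:.055*np.array([np.cos(a),.037*np.cos(a),np.sin(a)])
a=np.pi/4+np.linspace(0,.6,11)
for i in range(10): print((A.inv().apply(f(a[i+1])-f(a[i]))/.025).round(3))
```

```text
0.029458300361323134 29.999143481254578 [-1.1 -5.4  0.4]
[-0.038  0.    -0.126]
[-0.046  0.    -0.124]
[-0.053  0.    -0.121]
[-0.06   0.    -0.118]
[-0.067  0.    -0.114]
[-0.074  0.    -0.11 ]
[-0.08   0.    -0.105]
[-0.086  0.    -0.1  ]
[-0.092  0.    -0.095]
[-0.098  0.    -0.089]
```

Request:
send_rows:
  plan:
    - [[-0.018,0,-0.063],[0,0,0]]
    - [[-0.02,0,-0.063],[0,0,0]]
    - [[-0.022,0,-0.062],[0,0,0]]
    - [[-0.024,0,-0.062],[0,0,0]]
    - [[-0.026,0,-0.061],[0,0,0]]
    - [[-0.027,0,-0.06],[0,0,0]]
    - [[-0.029,0,-0.06],[0,0,0]]
    - [[-0.031,0,-0.058],[0,0,0]]
    - [[-0.033,0,-0.057],[0,0,0]]
    - [[-0.034,0,-0.057],[0,0,0]]

```text
time: 10.2
tool_pos: [0.6139, 0.0588, 0.1112]
tool_rot: [3.141, -0.522, 0.036]
contact_force: [2.9, -5.6, -5.8]
opening: 0.0288
grip_force: 30.0
```

Request:
send_rows:
  plan:
    - [[-0.042,0,-0.065],[0,0,0]]
    - [[-0.044,0,-0.064],[0,0,0]]
    - [[-0.046,0,-0.063],[0,0,0]]
    - [[-0.048,0,-0.061],[0,0,0]]
    - [[-0.05,0,-0.059],[0,0,0]]
    - [[-0.052,0,-0.058],[0,0,0]]
    - [[-0.054,0,-0.056],[0,0,0]]
    - [[-0.056,0,-0.054],[0,0,0]]
    - [[-0.057,0,-0.052],[0,0,0]]
    - [[-0.058,0,-0.05],[0,0,0]]

```text
time: 11.45
tool_pos: [0.5954, 0.0581, 0.1168]
tool_rot: [3.141, -0.521, 0.036]
contact_force: [4.3, -5.8, -9.2]
opening: 0.0288
grip_force: 30.0
```

Run:
```python
from h import *
rows([.598,.059,.115],[180,-30,2.1])
im,d,K,Rm,t=cam("scene"); P=pts(d,K,Rm,t)
S=P[140:225,265:315].reshape(-1,3)
hi=S[(S[:,2]>.15)&(S[:,2]<.34)&(abs(S[:,1]-.05)<.15)]; c=np.median(hi,0)
for _ in range(6):
    n=np.linalg.svd(hi-c,full_matrices=False)[2][2]; dd=abs((hi-c)@n); hi=hi[dd<max(.005,np.percentile(dd,90))]; c=hi.mean(0)
print("lid normal",n,hi.max(0), "deg above shut",np.degrees(np.arccos(abs(n[2]))))
```

```text
t 11.45 at [0.5954 0.0581 0.1168] [180.  -29.8   2.1] F [ 4.3 -5.8 -9.2] op 0.0288
shift [ 0.006 -0.003  0.012] turn [ 0.0001  0.0002 -0.    ]
lid normal [0.8399629  0.02588508 0.5420261 ] [0.72524864 0.17958708 0.32609012] deg above shut 57.178328909244485
```

Request:
send_rows:
  plan:
    - [[0,0,0],[0,0,0]]
    - [[0,0,0],[0,0,0]]
    - [[0,0,0],[0,0,0]]
    - [[0,0,0],[0,0,0]]
    - [[0,0,0],[0,0,0]]
    - [[0,0,-0.3],[0,0,0]]
    - [[-0.2,0,-0.6],[0,0,0]]
    - [[-0.5,0,-0.9],[0,0,0]]
    - [[-0.8,0,-0.9],[0,0,0]]
    - [[-0.8,0,-0.9],[0,0,0]]
  gripper: 1

```text
time: 12.75
tool_pos: [0.5, 0.0552, 0.1685]
tool_rot: [3.141, -0.524, 0.037]
contact_force: [0.3, 0.0, -0.2]
opening: 0.0919
grip_force: 0.0
```

Run:
```python
from h import *
im,d,K,Rm,t=cam("wrist"); cv2.imwrite("pics/w3.png",im)
rows([.45,.06,.42],[180,0,2.1])
```

```text
t 12.8 at [0.4969 0.0557 0.1686] [180.  -29.9   2.1] F [-1.5  1.3 -0.3] op 0.0918
shift [ 0.107 -0.024 -1.029] turn [ 0.     -0.0333  0.    ]
```

View pics/w3.png

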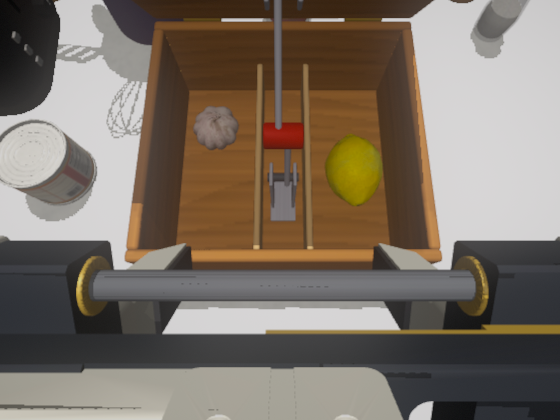

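The picture shows the grip at (283,135) forward of the bent stay, so it is past centre, and the hand is clear. Next I go up and over the lid.

Request:
send_rows:
  plan:
    - [[0.1,-0.02,-1.0],[0,-0.0333,0]]
    - [[0.1,-0.02,-1.0],[0,-0.0333,0]]
    - [[0.1,-0.02,-1.0],[0,-0.0333,0]]
    - [[0.1,-0.02,-1.0],[0,-0.0333,0]]
    - [[0.1,-0.02,-1.0],[0,-0.0333,0]]
    - [[0.1,-0.02,-1.0],[0,-0.0333,0]]
    - [[0.1,-0.02,-1.0],[0,-0.0333,0]]
    - [[0.1,-0.02,-1.0],[0,-0.0333,0]]
    - [[0.1,-0.02,-1.0],[0,-0.0333,0]]
    - [[0.1,-0.02,-1.0],[0,-0.0333,0]]
  gripper: -1

```text
time: 14.05
tool_pos: [0.4538, 0.0587, 0.4133]
tool_rot: [3.141, 0.0, 0.036]
contact_force: [0.8, 0.2, 0.5]
opening: 0.0009
grip_force: 0.0
```

Run:
```python
from h import *
rows([.685,.063,.41],[180,0,2.1]);print(robot.observe()["qpos"].round(3))
```

```text
t 14.05 at [0.4538 0.0587 0.4133] [180.    0.    2.1] F [0.8 0.2 0.5] op 0.0009
shift [0.925 0.016 0.013] turn [ 0.  0. -0.]
[-3.900e-02  1.380e-01  1.234e+00 -1.000e-03  1.769e+00  1.496e+00]
```

Request:
send_rows:
  plan:
    - [[0.93,0.015,0],[0,0,0]]
    - [[0.93,0.015,0],[0,0,0]]
    - [[0.93,0.015,0],[0,0,0]]
    - [[0.93,0.015,0],[0,0,0]]
    - [[0.93,0.015,0],[0,0,0]]
    - [[0.93,0.015,0],[0,0,0]]
    - [[0.93,0.015,0],[0,0,0]]
    - [[0.93,0.015,0],[0,0,0]]
    - [[0.93,0.015,0],[0,0,0]]
    - [[0.93,0.015,0],[0,0,0]]

```text
time: 15.3
tool_pos: [0.6871, 0.0633, 0.4128]
tool_rot: [3.141, -0.001, 0.036]
contact_force: [1.0, -0.1, 0.2]
opening: 0.0003
grip_force: 0.0
```

Run:
```python
from h import *
rows([.66,.063,.30],[180,0,2.1]);print(robot.observe()["qpos"].round(3))
```

```text
t 15.3 at [0.6871 0.0633 0.4128] [ 1.8e+02 -1.0e-01  2.1e+00] F [ 1.  -0.1  0.2] op 0.0003
shift [-0.109 -0.003  0.451] turn [ 0.     -0.0001 -0.    ]
[-1.900e-02  7.180e-01  3.300e-01 -1.000e-03  2.092e+00  1.516e+00]
```

Request:
send_rows:
  plan:
    - [[0,0,0.7],[0,0,0]]
    - [[0,0,0.7],[0,0,0]]
    - [[0,0,0.7],[0,0,0]]
    - [[0,0,0.7],[0,0,0]]
    - [[-0.1,0,0.6],[0,0,0]]
    - [[-0.2,0,0.5],[0,0,0]]
    - [[-0.2,0,0.4],[0,0,0]]
    - [[-0.2,0,0.2],[0,0,0]]
    - [[-0.2,0,0.0],[0,0,0]]
    - [[-0.2,0,0],[0,0,0]]

```text
time: 16.55
tool_pos: [0.6596, 0.0623, 0.3]
tool_rot: [3.141, -0.002, 0.036]
contact_force: [0.5, 0.5, 0.2]
opening: 0.0004
grip_force: 0.0
```

Run:
```python
from h import *
o=robot.observe();print(o["tool_pos"],o["contact_force"],o["qpos"].round(3))
p=np.array(o["tool_pos"])[[0,2]]
def tp(th): return np.array([.725-.2*np.cos(th)+.014*np.sin(th)+.0095,.11+.2*np.sin(th)+.014*np.cos(th)])
ths=np.radians(np.linspace(56,0,9)); prev=p
for th in ths:
    q=tp(th); d=q-prev; print(round(np.degrees(th)),q.round(4),"x,z shares per row over 5 rows:",(d*[1,-1]/.025/5).round(3)); prev=q
```

```text
[0.65957089 0.06227028 0.30001027] [0.46087442 0.49609824 0.16746332] [-2.100e-02  5.750e-01  8.940e-01 -1.000e-03  1.672e+00  1.513e+00]
56 [0.6343 0.2836] x,z shares per row over 5 rows: [-0.202  0.131]
49 [0.6139 0.2701] x,z shares per row over 5 rows: [-0.163  0.108]
42 [0.5952 0.2542] x,z shares per row over 5 rows: [-0.149  0.127]
35 [0.5787 0.2362] x,z shares per row over 5 rows: [-0.132  0.144]
28 [0.5645 0.2163] x,z shares per row over 5 rows: [-0.114  0.159]
21 [0.5528 0.1947] x,z shares per row over 5 rows: [-0.093  0.172]
14 [0.5438 0.172 ] x,z shares per row over 5 rows: [-0.072  0.182]
7 [0.5377 0.1483] x,z shares per row over 5 rows: [-0.049  0.19 ]
0 [0.5345 0.124 ] x,z shares per row over 5 rows: [-0.026  0.194]
```

Request:
send_rows:
  plan:
    - [[-0.2,0,0.13],[0,0,0]]
    - [[-0.2,0,0.13],[0,0,0]]
    - [[-0.2,0,0.13],[0,0,0]]
    - [[-0.2,0,0.13],[0,0,0]]
    - [[-0.2,0,0.13],[0,0,0]]
    - [[-0.16,0,0.11],[0,0,0]]
    - [[-0.16,0,0.11],[0,0,0]]
    - [[-0.16,0,0.11],[0,0,0]]
    - [[-0.16,0,0.11],[0,0,0]]
    - [[-0.16,0,0.11],[0,0,0]]

```text
time: 17.8
tool_pos: [0.6146, 0.0607, 0.2692]
tool_rot: [3.141, -0.001, 0.036]
contact_force: [2.6, 0.2, 3.8]
opening: 0.0003
grip_force: 1.5
```

Request:
send_rows:
  plan:
    - [[-0.15,0,0.13],[0,0,0]]
    - [[-0.15,0,0.13],[0,0,0]]
    - [[-0.15,0,0.13],[0,0,0]]
    - [[-0.15,0,0.13],[0,0,0]]
    - [[-0.15,0,0.13],[0,0,0]]
    - [[-0.13,0,0.145],[0,0,0]]
    - [[-0.13,0,0.145],[0,0,0]]
    - [[-0.13,0,0.145],[0,0,0]]
    - [[-0.13,0,0.145],[0,0,0]]
    - [[-0.13,0,0.145],[0,0,0]]

```text
time: 19.05
tool_pos: [0.5796, 0.0594, 0.2346]
tool_rot: [3.141, -0.0, 0.036]
contact_force: [0.1, 0.2, 3.1]
opening: 0.0003
grip_force: 1.3
```

Request:
send_rows:
  plan:
    - [[-0.115,0,0.16],[0,0,0]]
    - [[-0.115,0,0.16],[0,0,0]]
    - [[-0.115,0,0.16],[0,0,0]]
    - [[-0.115,0,0.16],[0,0,0]]
    - [[-0.115,0,0.16],[0,0,0]]
    - [[-0.095,0,0.17],[0,0,0]]
    - [[-0.095,0,0.17],[0,0,0]]
    - [[-0.095,0,0.17],[0,0,0]]
    - [[-0.095,0,0.17],[0,0,0]]
    - [[-0.095,0,0.17],[0,0,0]]

```text
time: 20.3
tool_pos: [0.5535, 0.0584, 0.1933]
tool_rot: [3.141, -0.0, 0.036]
contact_force: [-1.3, -0.3, 2.8]
opening: 0.0006
grip_force: 1.1
```

Run:
```python
from h import *
rows([.5438,.058,.172],[180,0,2.1],5)
im,d,K,Rm,t=cam("scene"); cv2.imwrite("pics/s4.png",im[110:310,180:400].repeat(2,0).repeat(2,1))
```

```text
t 20.3 at [0.5535 0.0584 0.1933] [180.   -0.    2.1] F [-1.3 -0.3  2.8] op 0.0006
shift [-0.077  0.     0.17 ] turn [ 0.0001 -0.     -0.    ]
```

View pics/s4.png

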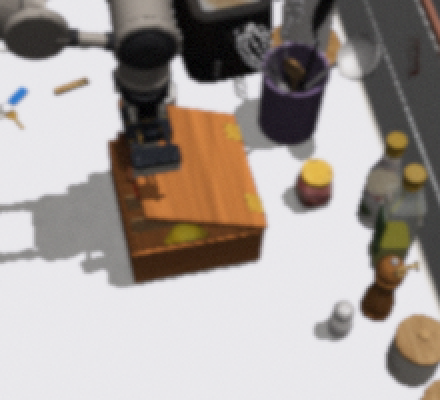

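The picture shows the lid following the fingers, about 20° from shut, with the fingertips at about (155,175) in the crop. I'll keep lowering it, more slowly near the end.

Request:
send_rows:
  plan:
    - [[-0.075,0,0.175],[0,0,0]]
    - [[-0.075,0,0.175],[0,0,0]]
    - [[-0.075,0,0.175],[0,0,0]]
    - [[-0.075,0,0.175],[0,0,0]]
    - [[-0.075,0,0.175],[0,0,0]]
    - [[-0.05,0,0.17],[0,0,0]]
    - [[-0.05,0,0.17],[0,0,0]]
    - [[-0.05,0,0.17],[0,0,0]]
    - [[-0.05,0,0.17],[0,0,0]]
    - [[-0.05,0,0.17],[0,0,0]]

```text
time: 21.6
tool_pos: [0.5379, 0.0578, 0.1501]
tool_rot: [3.141, -0.0, 0.036]
contact_force: [-0.5, 0.7, 1.6]
opening: 0.0004
grip_force: 1.0
```

Request:
send_rows:
  plan:
    - [[-0.03,0,0.12],[0,0,0]]
    - [[-0.03,0,0.12],[0,0,0]]
    - [[-0.03,0,0.1],[0,0,0]]
    - [[-0.02,0,0.1],[0,0,0]]
    - [[-0.02,0,0.08],[0,0,0]]
    - [[-0.02,0,0.08],[0,0,0]]
    - [[-0.02,0,0.06],[0,0,0]]
    - [[-0.01,0,0.06],[0,0,0]]
    - [[0,0,0.06],[0,0,0]]
    - [[0,0,0.06],[0,0,0]]

```text
time: 22.85
tool_pos: [0.5336, 0.0576, 0.1293]
tool_rot: [3.141, -0.0, 0.036]
contact_force: [-0.8, 0.4, 2.8]
opening: 0.0006
grip_force: 1.0
```

Request:
send_rows:
  plan:
    - [[0,0,0.03],[0,0,0]]
    - [[0,0,0.03],[0,0,0]]
    - [[0,0,0.03],[0,0,0]]
    - [[0,0,0.03],[0,0,0]]
    - [[0,0,0.03],[0,0,0]]
    - [[0,0,0.03],[0,0,0]]
    - [[0,0,0.02],[0,0,0]]
    - [[0,0,0.02],[0,0,0]]
    - [[0,0,0.01],[0,0,0]]
    - [[0,0,0.01],[0,0,0]]

```text
time: 24.1
tool_pos: [0.5336, 0.0576, 0.1234]
tool_rot: [3.141, -0.001, 0.036]
contact_force: [-1.5, -1.0, 2.5]
opening: 0.0007
grip_force: 1.0
```

No stop felt yet, so I press on in small steps.

Request:
send_rows:
  plan:
    - [[0,0,0.015],[0,0,0]]
    - [[0,0,0.015],[0,0,0]]
    - [[0,0,0.015],[0,0,0]]
    - [[0,0,0.015],[0,0,0]]
    - [[0,0,0.015],[0,0,0]]
    - [[0,0,0.01],[0,0,0]]
    - [[0,0,0],[0,0,0]]
    - [[0,0,0],[0,0,0]]
    - [[0,0,0],[0,0,0]]
    - [[0,0,0],[0,0,0]]

```text
time: 25.35
tool_pos: [0.5337, 0.0576, 0.1213]
tool_rot: [3.141, -0.001, 0.036]
contact_force: [-0.5, -0.3, 1.1]
opening: 0.0006
grip_force: 0.6
```

Request:
send_rows:
  plan:
    - [[0,0,0.015],[0,0,0]]
    - [[0,0,0.015],[0,0,0]]
    - [[0,0,0.015],[0,0,0]]
    - [[0,0,0.015],[0,0,0]]
    - [[0,0,0.015],[0,0,0]]
    - [[0,0,0.015],[0,0,0]]
    - [[0,0,0],[0,0,0]]
    - [[0,0,0],[0,0,0]]
    - [[0,0,0],[0,0,0]]
    - [[0,0,0],[0,0,0]]

```text
time: 26.6
tool_pos: [0.5337, 0.0576, 0.1191]
tool_rot: [3.141, -0.001, 0.036]
contact_force: [-0.9, 0.4, 0.6]
opening: 0.0004
grip_force: 0.5
```

Run:
```python
from h import *
im,d,K,Rm,t=cam("top"); P=pts(d,K,Rm,t)
S=P[175:270,210:310].reshape(-1,3)
hi=S[(S[:,2]>.09)&(S[:,2]<.16)]; c=np.median(hi,0)
for _ in range(6):
    n=np.linalg.svd(hi-c,full_matrices=False)[2][2]; dd=abs((hi-c)@n); hi=hi[dd<max(.003,np.percentile(dd,90))]; c=hi.mean(0)
n*=np.sign(n[2]); print(len(hi),c,n,"tilt deg x",np.degrees(np.arcsin(n[0])),hi.min(0),hi.max(0))
```

```text
2417 [0.64834875 0.05080642 0.13018322] [0.08035674 0.00336651 0.99676048] tilt deg x 4.609071213863373 [ 0.50554102 -0.0617487   0.12141468] [0.7277329  0.18318251 0.14427864]
```

Run:
```python
from h import *
im,d,K,Rm,t=cam("scene"); P=pts(d,K,Rm,t)
cv2.imwrite("pics/s5.png",cv2.resize(im[150:270,200:340],None,fx=4,fy=4,interpolation=cv2.INTER_CUBIC))
for y in(-.04,0,.1,.16):
    print(y,[(x,np.round(np.median(s[:,2]),4) if len(s:=P[(abs(P[...,0]-x)<.006)&(abs(P[...,1]-y)<.012)&(P[...,2]>.09)&(P[...,2]<.17)]) else None) for x in (.5,.52,.56,.6,.66,.71)])
print(robot.observe()["tool_pos"])
```

```text
-0.04 [(0.5, None), (0.52, np.float64(0.1435)), (0.56, np.float64(0.1396)), (0.6, np.float64(0.1366)), (0.66, np.float64(0.1316)), (0.71, np.float64(0.1276))]
0 [(0.5, np.float64(0.1424)), (0.52, np.float64(0.1437)), (0.56, np.float64(0.1391)), (0.6, np.float64(0.1375)), (0.66, np.float64(0.1314)), (0.71, np.float64(0.1278))]
0.1 [(0.5, np.float64(0.142)), (0.52, None), (0.56, None), (0.6, np.float64(0.135)), (0.66, np.float64(0.1318)), (0.71, np.float64(0.1273))]
0.16 [(0.5, np.float64(0.1386)), (0.52, None), (0.56, None), (0.6, np.float64(0.1362)), (0.66, np.float64(0.1334)), (0.71, np.float64(0.127))]
[0.53363765 0.05761709 0.11904906]
```

View pics/s5.png

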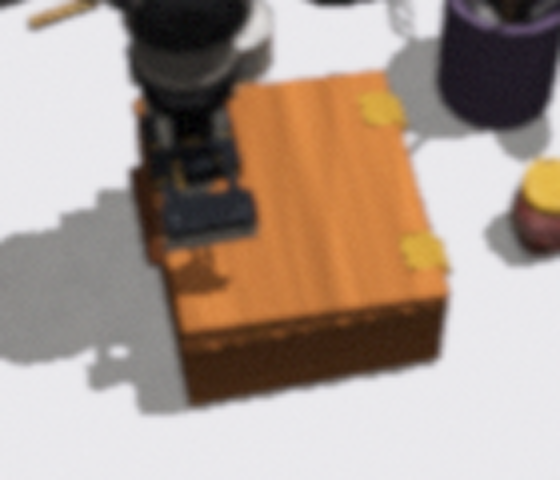

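The lid still stands about 4.5° open, although the fingertips read z = 0.119. I'll lower a bit more and check whether the lid moves with them.

Request:
send_rows:
  plan:
    - [[0,0,0.03],[0,0,0]]
    - [[0,0,0.03],[0,0,0]]
    - [[0,0,0.03],[0,0,0]]
    - [[0,0,0.03],[0,0,0]]
    - [[0,0,0.03],[0,0,0]]
    - [[0,0,0.03],[0,0,0]]
    - [[0,0,0],[0,0,0]]
    - [[0,0,0],[0,0,0]]
    - [[0,0,0],[0,0,0]]
    - [[0,0,0],[0,0,0]]

```text
time: 27.95
tool_pos: [0.5337, 0.0576, 0.1145]
tool_rot: [3.141, -0.001, 0.036]
contact_force: [0.5, 0.3, 1.1]
opening: 0.0003
grip_force: 0.1
```

```bash
cat >> h.py <<'E'
def lid():
    im,d,K,Rm,t=cam("scene"); P=pts(d,K,Rm,t)
    s=P[(P[...,0]>.53)&(P[...,0]<.71)&(abs(P[...,1]+.01)<.04)&(P[...,2]>.1)&(P[...,2]<.17)]
    a=np.polyfit(s[:,0],s[:,2],1); r=s[:,2]-np.polyval(a,s[:,0]); s=s[abs(r)<.004]; a=np.polyfit(s[:,0],s[:,2],1)
    print("lid deg",np.degrees(np.arctan(-a[0])).round(2),"z at .53,.725",np.polyval(a,[.53,.725]).round(4),len(s)); return im
E
python3 - <<'E'
from h import *
lid(); rows([.53,.06,.12],[180,0,2.1]); print(robot.observe()["torque"].round(2),robot.observe()["joint_efforts"].round(1))
E
```

```text
lid deg 3.32 z at .53,.725 [0.1375 0.1262] 837
t 28.0 at [0.5337 0.0576 0.1145] [180.   -0.    2.1] F [ 0.1  0.4 -0.2] op 0.0002
shift [-0.014 -0.01  -0.022] turn [ 0. -0. -0.]
[0.05 0.07 0.01] [ -0.  -46.  -21.8   0.   -0.1  -0. ]
```

The lid moves with the hand, with a contact offset of about 22 mm. About 11 mm is left.

Request:
send_rows:
  plan:
    - [[0,0,0.04],[0,0,0]]
    - [[0,0,0.04],[0,0,0]]
    - [[0,0,0.04],[0,0,0]]
    - [[0,0,0.04],[0,0,0]]
    - [[0,0,0.04],[0,0,0]]
    - [[0,0,0.04],[0,0,0]]
    - [[0,0,0.03],[0,0,0]]
    - [[0,0,0.03],[0,0,0]]
    - [[0,0,0.03],[0,0,0]]
    - [[0,0,0],[0,0,0]]

```text
time: 29.25
tool_pos: [0.5337, 0.0576, 0.1062]
tool_rot: [3.141, -0.001, 0.036]
contact_force: [-0.4, 0.4, 0.8]
opening: 0.0005
grip_force: 0.3
```

Run:
```python
from h import *
lid(); o=robot.observe(); print(o["tool_pos"],o["contact_force"])
```

```text
lid deg 1.1 z at .53,.725 [0.1294 0.1257] 809
[0.53375327 0.05764177 0.10623105] [-1.0621659   0.46565439  0.26451509]
```

Request:
send_rows:
  plan:
    - [[0,0,0.02],[0,0,0]]
    - [[0,0,0.02],[0,0,0]]
    - [[0,0,0.02],[0,0,0]]
    - [[0,0,0.02],[0,0,0]]
    - [[0,0,0.02],[0,0,0]]
    - [[0,0,0.02],[0,0,0]]
    - [[0,0,0.02],[0,0,0]]
    - [[0,0,0.02],[0,0,0]]
    - [[0,0,0],[0,0,0]]
    - [[0,0,0],[0,0,0]]

```text
time: 30.55
tool_pos: [0.5338, 0.0576, 0.1022]
tool_rot: [3.141, -0.001, 0.036]
contact_force: [-0.5, -0.2, 0.1]
opening: 0.0003
grip_force: 0.0
```

Run:
```python
from h import *
lid(); o=robot.observe(); print(o["tool_pos"],o["contact_force"])
```

```text
lid deg -0.24 z at .53,.725 [0.1249 0.1257] 817
[0.53377182 0.05760945 0.10220161] [ 0.46162514  0.0669017  -0.89035307]
```

Request:
send_rows:
  plan:
    - [[0,0,0.015],[0,0,0]]
    - [[0,0,0.015],[0,0,0]]
    - [[0,0,0.015],[0,0,0]]
    - [[0,0,0.015],[0,0,0]]
    - [[0,0,0],[0,0,0]]
    - [[0,0,0],[0,0,0]]
    - [[0,0,0],[0,0,0]]
    - [[0,0,0],[0,0,0]]
    - [[0,0,0],[0,0,0]]
    - [[0,0,0],[0,0,0]]

```text
time: 31.85
tool_pos: [0.5338, 0.0576, 0.102]
tool_rot: [3.141, -0.002, 0.036]
contact_force: [-3.5, 0.1, 10.1]
opening: 0.0009
grip_force: 5.0
```

Run:
```python
from h import *
lid(); o=robot.observe(); print(o["tool_pos"],o["contact_force"])
```

```text
lid deg -0.12 z at .53,.725 [0.125  0.1254] 828
[0.53381429 0.05763009 0.10196927] [-2.38477936  1.92488965  9.52790497]
```

The hard stop is reached: 10 N, no further motion, lid at 0°. Now I retreat straight up.

Request:
send_rows:
  plan:
    - [[0,0,-0.05],[0,0,0]]
    - [[0,0,-0.1],[0,0,0]]
    - [[0,0,-0.3],[0,0,0]]
    - [[0,0,-0.8],[0,0,0]]
    - [[0,0,-1],[0,0,0]]
    - [[0,0,-1],[0,0,0]]
    - [[0,0,-1],[0,0,0]]
    - [[0,0,-0.6],[0,0,0]]
    - [[0,0,-0.2],[0,0,0]]
    - [[0,0,0],[0,0,0]]

```text
time: 33.15
tool_pos: [0.5334, 0.0577, 0.2267]
tool_rot: [3.141, 0.0, 0.036]
contact_force: [-0.4, -1.1, -0.3]
opening: 0.0003
grip_force: 0.0
```

Run:
```python
from h import *
im=lid(); cv2.imwrite("pics/s6.png",im); o=robot.observe(); print(o["time"],o["tool_pos"],o["contact_force"])
```

```text
lid deg -0.21 z at .53,.725 [0.1249 0.1256] 858
33.2 [0.53315446 0.05768891 0.22627256] [ 0.37361667 -0.44166848 -0.87957577]
```

View pics/s6.png

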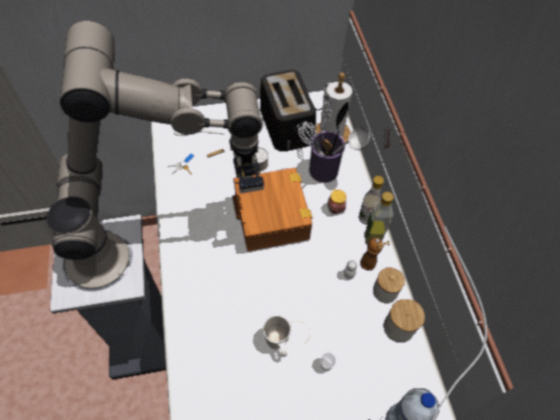

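The lid is flat and shut at (273,207), the hand is clear above it, and the mug (277,333) and tin (258,157) are where they were.

```bash
python3 -c "
from cell import robot
print(robot.hand_in())"
```

```text
the job is handed in; nothing more can be done
None
```

The stay is unlocked, the lid was lowered gently to its hard stop and measures fully shut, the mug and tin look unmoved, and the hand is clear; I handed the job in at about 33 s.

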